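Carry the freshly lacquered scroll rod across in its handled tray

ROBOT

A 6-joint arm with a two-finger parallel gripper is mounted at the origin on the work surface. World frame = base frame: x ahead of the robot, y to its left, z up, the work surface at z = 0. Lengths are in m, angles in rad, forces in N, time in s.
With the tool pointing down it reaches from about 0.35 to 0.775 m from the base axis. Payload 7.3 kg.
Tool frame: the origin (TCP) lies on the front face of the gripper's body, between the roots of the fingers; the fingertips stand ahead of it and the grasp point (between the pads) lies 47 mm ahead of it (finger_overhang is the z of the fingertips in the tool frame, in m); z points along the fingers, y is the line along which they close (so a half turn about z gives the same grasp; the last joint's range is limited). The gripper opens to 92 mm and grips with 3 to 60 N. Pads are 19 mm wide; open, the fingers measure 130 mm over their backs; the gripper's body (75 mm by 190 mm) begins 47 mm behind the grasp point.
Start: joints at [-0.146, 0.342, 1.524, -0, 1.275, -0.146], TCP at [0.525, 0, 0.292] pointing down, gripper open.
Joint ranges: [-2.53, 2.53], [-0.77, 2.02], [0.04, 2.7], [-1, 4.14], [0.28, 2.66], [-3.11, 3.11]. Speed limits (rad/s): [2.57, 2.57, 3.14, 3.14, 3.14, 3.14].

INTERFACE

Orientations are given as [roll, pitch, yaw] about the fixed x, y, z axes, in that order (R = Rz(yaw) Ry(pitch) Rx(roll)).
In Python, from cell import * gives the robot as it stands. The module is installed in compiled form; this text tells all that it offers.
- The arm moves only by the tool arm_command, never from a script. Its argument "series" is a list of rows, each an object of numbers: "x", "y", "z": the shift along the tool's x, y, z in mm; "rx", "ry", "rz": the turn, a rotation vector about the tool's x, y, z in degrees. A call has 1 to 20 rows; each row is the pose to reach, as a shift and turn from the pose commanded when the call began, along the tool's axes at that moment; what a row does not reach only later rows make up. A row lasts 1/10 s, in which the tool goes at most 50 mm and 8.59 degrees, less where a joint would pass 70% of its speed; a pose out of reach is approached as far as the arm can. A call with a gripper value outside its range is refused whole. "hand" is the finger opening in mm, from 0 to 91.8, set as the call begins (left out, the last holds). The fingers move at their own pace and stop on an object; "squeeze" is the grip in N (left out, the last holds). Time passes only in rows, so rows that repeat a pose let the fingers close. It gives the time, the measured TCP pose, the force, the opening and the grip force at its end, in the units of the state.
- observe(): the state, without advancing time (a new reading comes with each control period).
- read_camera(name): name is "scene" or "side" or "wrist"; returns a dict with "pixels" (420x560x3 uint8, blue, green, red), "K" (3x3 intrinsics, pixels), "rvec" (rotation vector, rad) and "tvec" (3), from world to camera coordinates, as OpenCV has them. Camera axes: x right, y down, z forward; pixel columns grow to the right and rows downward; lengths in m; the calibration is good to about 2 mm. A picture is of the moment at which its call begins. There is no depth.
- hand_in(): hands the job in; it is judged then, once.
Trained networks look in a picture, given as the dict that the camera call returned (one of the last four; its "shot" number tells which), for a name from the list of things; names that differ only in an ending like _2 or _b are one class to them, and where a whole thing is asked for, a point or a joint stands for the part that bears it (a point fixed in the world has none). Each returns a list of dicts, best first, with "confidence" (0 to 1); they miss things now and then, are a little off and sometimes report something else, mostly with a low value. They report only what shows in the picture. A call takes as long as a camera call.
- boxes_of(picture, query): "point" ([x, y, z] in m, in world coordinates, good to about 4 mm: the middle of the surface that is visible of it).
- trace(picture, query): "pixels" (420x560 bool, what is visible of it).
- mark_of(picture, query): "point" ([x, y, z] in m, in world coordinates, good to about 4 mm: a listed point, or the origin of a listed thing).
The state is a dict: "time": time; "qpos": joint angles; "qvel": joint speeds; "joint_efforts": joint torques, N m; "tool_pos": TCP position; "tool_rot": TCP orientation; "contact_force": force on the tool from outside, world axes, zero at the start; "torque": the same for the moment, N m; "opening": finger opening in m; "grip_force": force on a finger pad.
Only numpy, scipy, OpenCV 4.12 (cv2) and the standard library are available. Lean on these libraries where they do the work, as an engineer would, in place of code of your own. Each camera call takes 0.05 s, during which the arm holds its last target. There are 200 camera calls.

TASK

A freshly lacquered, still wet scroll rod hangs by the small ball-bearing wheels of its spindle in the slotted sides of a handled drip tray and runs freely along it: do not touch the rod, and never let it run into an end of the tray. Lift the tray by its handle, tilt it slightly to coax the rod under the handle and keep it there for at least five seconds in the air; carry the tray over to the thin cutting mat and set it down gently, centred on the mat and lined up with it, with the rod still resting under the handle, then let go. Leave everything else on the bench where it is.

Things in the scene. Friction and masses are not known exactly. Their poses are not given: they have to be found in the camera images.
- tray: Open wooden drip tray with a bow handle across its middle, loose on the bench, 254 (x, over the handle's uprights) by 300 (y) mm, nominally 0.55 kg without the rod. Origin: centre of its underside; z up, y its long way (the way the rod runs), x across. Floor 6 mm thick, end boards 6 mm thick and 55 mm high at the two y ends, sides as high, each with a long slot for the rod's wheels.
- tray_grip (a point): Centre of the tray's handle, 111 mm straight above the tray's origin. The handle is a wooden bar along the tray's x, 254 mm long, 18 mm wide (y), 30 mm tall (96 to 126 mm above the underside), on a flat upright (6 by 32 mm) at the middle of each side. Grasp from above, fingers closing along the tray's y over the 18 mm.
- tray_end (a point): Middle of the inner face of the end board at the tray's +y end, 144 mm from the tray's centre, 37 mm above its underside; the other end is alike.
- rod (a joint): Place of the rod along the tray's y in m: 0 right under the handle, + towards the tray's +y end. It meets the end boards at -0.124 and +0.124 and starts at 0.04 to 0.08. It runs downhill almost without friction: 9.8 m/s2 for each radian of tilt of the tray, and any acceleration of the tray along its y throws it back as much. On a still tray it stays put below about 0.003 rad.
- rod_mid (a point): Middle of the scroll rod's axis, 37 mm above the tray's underside. The rod lies across the tray, along its x: dark lacquered wood, a 130 mm dowel 26 mm thick with a 26 mm long turned knob of 40 mm diameter at each end; a thin steel spindle (6 mm) sticks out at both ends into the side slots. Nominal mass 0.22 kg.
- mat: Thin flat cutting mat fixed on the bench, 300 mm (x) by 360 mm (y), 3 mm thick. Origin: centre of its underside; z up. The tray goes in its middle with its long way along the mat's long way, either way round.
- weight: Bystander: cast-iron weight with a finger slot across its top, 120 by 60 by 52 mm, between tray and mat. Origin: centre of its underside. Leave alone.
- paste_jar: Bystander: closed paste jar, 64 mm in diameter, 75 mm tall, between tray and mat. Origin: centre of its underside. Leave alone.
- tape: Bystander: roll of tape lying flat, 96 mm in diameter, 25 mm tall, between tray and mat. Origin: centre of its underside. Leave alone.
- paste_brush: Bystander: brush lying flat on the far side of the bench. Leave alone.
- paste_bowl: Bystander: bowl, 110 mm in diameter, 45 mm tall, on the far side of the bench. Origin: centre of its underside. Leave alone.
- tape_small: Bystander: small roll of tape lying flat, 72 mm in diameter, 18 mm tall, on the far side of the bench. Origin: centre of its underside. Leave alone.

How it is judged:
On the way:
1. the tray is held in the air, at least 30 mm up, with the rod kept within 30 mm of the middle, under the handle, for five seconds (height (world z) of tray above 0.03 m and value of joint rod between -0.03 and 0.03 m), for 5 s.
At the end, for the whole second after the job is handed in: The tray stands flat on the mat, its centre within 25 mm of the mat's centre along each of the mat's sides and its long way within 0.15 rad of the mat's; the rod rests within 30 mm of the tray's middle; everything is released and at rest (under 0.02 m/s) (x of tray in the frame of mat between -0.025 and 0.025 m and y of tray in the frame of mat between -0.025 and 0.025 m and angle between the y axis of tray and the y axis of mat, either way round below 0.15 rad and angle between tray's own z axis and vertical below 0.03 rad and height (world z) of tray below 0.006 m and linear speed of tray below 0.02 m/s and velocity of joint rod between -0.02 and 0.02 m/s and value of joint rod between -0.03 and 0.03 m); the robot touches nothing.
It fails at once if the rod runs into an end of the tray (over 120 mm from the middle) (value of joint rod above 0.12 m or value of joint rod below -0.12 m).
It fails at once if the robot touches the wet rod (contact force between rod and the fingers above 0.3 N or contact force between rod and the arm above 0.3 N).
It fails at once if the tray is tipped (over 0.3 rad) (angle between tray's own z axis and vertical above 0.3 rad).
It fails at once if the tray is slammed down (over 40 N on the mat or the bench) (contact force between tray and mat above 40 N or contact force between tray and table above 40 N).
It fails at once if something else on the bench is moved by more than 20 mm (distance of any of weight, paste_jar, tape, paste_brush, paste_bowl, tape_small from where it was at the start of the episode above 0.02 m).
It also fails if it takes over 64 s, if anything falls off the work surface, if the arm or the gripper's body presses on something with over 40 N, if the wrist force passes 120 N, or if a joint passes its speed limit or range.

## Working session

There is one attempt and no reset: what is moved stays moved. The work goes in short steps, Python scripts to look and compute and a tool call to move; the robot and the scene stay as the last step left them, time stands still between calls to the robot, and variables do not carry over. Pictures are saved under pics/ and viewed, at most 10 in all, crops included, and the job is handed in when it is done.

Besides the shell and the picture viewer there is one more tool, called after "Emit:" in YAML: its name, and indented under it one key for each argument. arm_command: Moves the arm, as the interface text tells. Its arguments: {"type":"object","properties":{"series":{"type":"array"},"hand":{"type":"number"},"squeeze":{"type":"number"}},"required":["series"]}

```bash
mkdir -p pics; python3 - <<'E'
from cell import *
import cv2
s=observe();print(s['time'],s['tool_pos'],s['tool_rot'],s['opening'])
for n in ['scene','side']:
    p=read_camera(n);cv2.imwrite(f'pics/{n}0.png',p['pixels'])
    for q in ['tray','tray_grip','tray_end','rod_mid','mat','weight','paste_jar','tape','paste_brush','paste_bowl','tape_small']:
        print(n,q,[(d['point'],d['confidence']) for d in mark_of(p,q)][:2])
E
```

```text
0.0 [5.24687011e-01 8.26000248e-05 2.91544048e-01] [-3.14005568e+00 -2.37308529e-04  1.57081791e+00] 0.09149452998874129
scene tray [([0.4978, 0.3217, -0.0008], 0.64)]
scene tray_grip [([0.5003, 0.3198, 0.1111], 0.6), ([0.4003, 0.0068, 0.0021], 0.55)]
scene tray_end [([0.508, 0.4656, 0.0349], 0.64)]
scene rod_mid [([0.5047, 0.3986, 0.0394], 0.96)]
scene mat [([0.508, -0.3248, 0.0002], 0.7)]
scene weight [([0.3993, 0.005, -0.0022], 0.87)]
scene paste_jar [([0.5182, -0.0101, -0.0007], 0.85), ([0.7822, -0.0596, 0.0027], 0.68)]
scene tape [([0.6462, 0.0047, -0.0002], 0.79)]
scene paste_brush [([0.775, 0.1305, 0.0025], 0.69), ([0.5154, -0.0105, 0.0002], 0.43)]
scene paste_bowl [([0.7807, -0.0601, 0.0017], 0.9), ([0.4009, 0.0041, 0.0002], 0.18)]
scene tape_small [([0.7762, -0.2182, -0.0071], 0.62), ([0.5094, -0.3242, 0.0003], 0.19)]
side tray [([0.5034, 0.321, 0.0029], 0.98)]
side tray_grip [([0.4985, 0.3215, 0.1108], 0.78)]
side tray_end [([0.506, 0.4688, 0.0364], 0.9), ([0.5144, -0.0036, 0.0042], 0.37)]
side rod_mid [([0.5019, 0.3999, 0.0367], 0.69)]
side mat [([0.5064, -0.325, -0.0011], 0.71)]
side weight [([0.3973, 0.0093, -0.0034], 0.84)]
side paste_jar [([0.5173, -0.0034, 0.004], 0.84)]
side tape [([0.6439, 0.0082, 0.0008], 0.78)]
side paste_brush [([0.776, 0.1308, -0.0007], 0.66)]
side paste_bowl [([0.7791, -0.0595, -0.0008], 0.81)]
side tape_small [([0.3988, 0.013, 0.0003], 0.42)]
```

View pics/scene0.png

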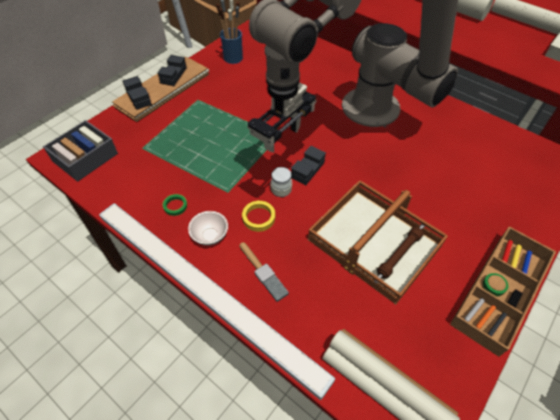

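View pics/side0.png

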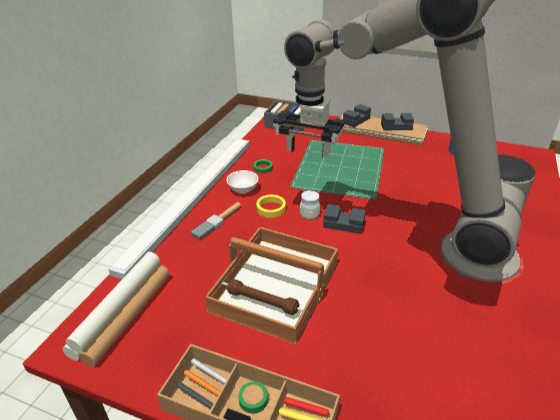

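```bash
cat > h.py <<'E'
from cell import *
import cv2, numpy as np
def proj(p,X):
    return cv2.projectPoints(np.array(X,float).reshape(-1,3),p['rvec'],p['tvec'],p['K'],None)[0].reshape(-1,2)
def unproj(p,uv,z):
    R=cv2.Rodrigues(p['rvec'])[0];t=np.array(p['tvec']).ravel()
    d=(np.linalg.inv(p['K'])@np.c_[uv,np.ones(len(uv))].T).T@R
    c=-R.T@t
    return c+d*((z-c[2])/d[:,2])[:,None]
E
python3 - <<'E'
from h import *
for n in ['scene','side']:
    p=read_camera(n)
    m=trace(p,'mat')[0]['pixels'].astype('uint8')
    c=max(cv2.findContours(m,0,2)[0],key=cv2.contourArea)[:,0].astype(float)
    X=unproj(p,c,0.003)[:,:2].astype('float32')
    print(n,'mat',cv2.minAreaRect(X), 'cam',-cv2.Rodrigues(p['rvec'])[0].T@np.array(p['tvec']).ravel())
    print([d['point'] for d in boxes_of(p,'tray_grip')],[d['point'] for d in boxes_of(p,'rod')])
E
```

```text
scene mat ((0.5097124576568604, -0.3247620165348053), (0.30697157979011536, 0.367083340883255), 7.185987949371338) cam [1.17454521 0.51988818 1.04164705]
[[0.505, 0.3275, 0.0037]] [[0.5188, 0.4015, 0.0491]]
side mat ((0.5067160129547119, -0.3267519474029541), (0.3027045726776123, 0.37770789861679077), 7.332157135009766) cam [0.16024579 1.12042239 0.89856587]
[[0.4972, 0.3318, 0.0223]] [[0.4986, 0.4091, 0.0493]]
```

The scene picture shows the tray near pixel (375,240), with the rod right of the handle around (400,250). The mat is near (207,145), and the weight, jar and tape lie between them. The side picture agrees. Next I refine the tray's yaw with a silhouette fit.

```bash
python3 - <<'E'
from h import *
from scipy.optimize import minimize
V=[[x*.127,y*.016,z] for x in(-1,1) for y in (-1,1) for z in (0,.096)]+[[x*.127,y*.009,.126] for x in(-1,1) for y in (-1,1)]
def hullmask(uv):
    m=np.zeros((420,560),'uint8');cv2.fillConvexPoly(m,cv2.convexHull((uv*16).astype('int32')),1,shift=4);return m
obs=[]
for n in ['scene','side']:
    p=read_camera(n); m=trace(p,'tray')[0]['pixels'].astype('uint8')
    c=max(cv2.findContours(m,0,1)[0],key=cv2.contourArea)[:,0].astype(float)
    obs.append((p,hullmask(c)))
for w in (.12,.115,.121):
    W=V+[[x*w,y*.150,z] for x in(-1,1) for y in (-1,1) for z in (0,.055)]
    def f(q,full=False):
        c,s=np.cos(q[2]/10),np.sin(q[2]/10);X=np.array(W)@np.array([[c,s,0],[-s,c,0],[0,0,1]])+[q[0],q[1],0]
        return sum(np.sum(hullmask(proj(p,X))!=m) for p,m in obs)
    r=min((minimize(f,[.5,.321,a],method='Nelder-Mead',options=dict(initial_simplex=[[.49,.315,a],[.51,.32,a],[.5,.33,a],[.5,.32,a+.6]])) for a in(-.8,-.2)),key=lambda r:r.fun)
    print(w,r.x*[1,1,.1],r.fun)
print(observe()['time'])
E
```

```text
0.12 [ 0.50289422  0.32323003 -0.04860102] 512.0
0.115 [ 0.50315254  0.3236034  -0.04697136] 523.0
0.121 [ 0.50301804  0.32339576 -0.05172958] 545.0
1.8
```

Emit:
arm_command:
  series:
    - {"x":40,"y":-3,"rz":-8}
    - {"x":80,"y":-6,"rz":-16}
    - {"x":120,"y":-9,"rz":-24}
    - {"x":160,"y":-12,"rz":-32}
    - {"x":200,"y":-15,"rz":-40}
    - {"x":240,"y":-18,"rz":-48}
    - {"x":280,"y":-20,"rz":-56}
    - {"x":310,"y":-22,"rz":-64}
    - {"x":322,"y":-22.5,"rz":-72}
    - {"x":322,"y":-22.5,"rz":-80}
    - {"x":322,"y":-22.5,"rz":-87.2}
    - {"x":322,"y":-22.5,"rz":-87.2}
    - {"x":322,"y":-22.5,"rz":-87.2}
  hand: 60
  squeeze: 50

```text
invalid input
```

```bash
python3 - <<'E'
from h import *
s=observe();print(s['time'],s['tool_pos'],s['tool_rot'],s['qpos'],s['opening'],finger_overhang)
p=read_camera('wrist');cv2.imwrite('pics/w1.png',p['pixels'])
for q in ['tray','tray_grip','rod_mid','tray_end']: print(q,[(d['point'],d['confidence']) for d in mark_of(p,q)][:2])
E
```

```text
1.8 [5.25001297e-01 2.28263368e-05 2.92231138e-01] [3.14152185e+00 2.33116107e-05 1.57083355e+00] [-1.45992350e-01  3.41995854e-01  1.52413296e+00 -1.33387321e-05
  1.27539040e+00 -1.46025690e-01] 0.0916280040594729 0.0655
tray []
tray_grip []
rod_mid []
tray_end []
```

View pics/w1.png

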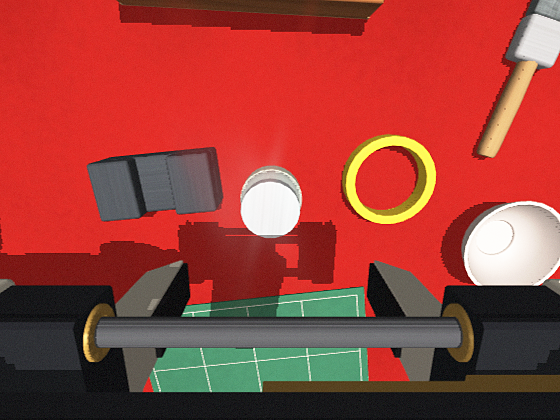

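The wrist picture shows the weight, jar and tape between the fingers. The arm has not moved because the call was refused. I retry with all six keys in each row.

Emit:
arm_command:
  series:
    - {"x":40,"y":-3,"z":0,"rx":0,"ry":0,"rz":-8}
    - {"x":80,"y":-6,"z":0,"rx":0,"ry":0,"rz":-16}
    - {"x":120,"y":-9,"z":0,"rx":0,"ry":0,"rz":-24}
    - {"x":160,"y":-12,"z":0,"rx":0,"ry":0,"rz":-32}
    - {"x":200,"y":-15,"z":0,"rx":0,"ry":0,"rz":-40}
    - {"x":240,"y":-18,"z":0,"rx":0,"ry":0,"rz":-48}
    - {"x":280,"y":-20,"z":0,"rx":0,"ry":0,"rz":-56}
    - {"x":310,"y":-22,"z":0,"rx":0,"ry":0,"rz":-64}
    - {"x":322,"y":-22.5,"z":0,"rx":0,"ry":0,"rz":-72}
    - {"x":322,"y":-22.5,"z":0,"rx":0,"ry":0,"rz":-80}
    - {"x":322,"y":-22.5,"z":0,"rx":0,"ry":0,"rz":-87.2}
    - {"x":322,"y":-22.5,"z":0,"rx":0,"ry":0,"rz":-87.2}
  hand: 60
  squeeze: 50

```text
time: 3.25
tool_pos: [0.5024, 0.3222, 0.2921]
tool_rot: [-3.141, -0.0, 3.094]
contact_force: [-0.5, -0.1, -1.5]
opening: 0.0599
grip_force: 0.0
```

```bash
python3 - <<'E'
from h import *
s=observe();print(s['time'],s['qpos'])
p=read_camera('wrist');cv2.imwrite('pics/w2.png',p['pixels'])
for q in ['tray','tray_grip','rod_mid','tray_end']: print(q,[(d['point'],d['confidence']) for d in mark_of(p,q)][:2])
print(proj(p,[[.502,.322,.126],[.502,.322,.111],[.4,.3273,.126],[.6,.317,.126]]))
E
```

```text
3.25 [ 4.41953047e-01  4.75513626e-01  1.31551889e+00 -7.93847517e-05
  1.35077567e+00 -1.08141049e+00]
tray [([0.4988, 0.3267, 0.0022], 0.92)]
tray_grip [([0.503, 0.3244, 0.1095], 0.69)]
rod_mid [([0.5056, 0.3987, 0.0374], 0.94)]
tray_end [([0.5081, 0.4643, 0.0364], 0.66)]
[[277.474218   218.25663023]
 [277.50616226 212.68343138]
 [278.15033718  79.17619953]
 [277.06265924 324.46105673]]
```

View pics/w2.png

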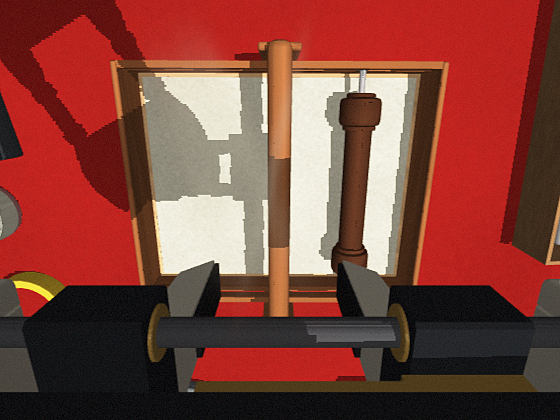

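The wrist view shows the handle upright at column about 280 (predicted 278) and parallel to the fingers, with the rod at column about 358. I shift 1.5 mm, descend and grip.

Emit:
arm_command:
  series:
    - {"x":0,"y":1.5,"z":25,"rx":0,"ry":0,"rz":0}
    - {"x":0,"y":1.5,"z":60,"rx":0,"ry":0,"rz":0}
    - {"x":0,"y":1.5,"z":95,"rx":0,"ry":0,"rz":0}
    - {"x":0,"y":1.5,"z":120,"rx":0,"ry":0,"rz":0}
    - {"x":0,"y":1.5,"z":131,"rx":0,"ry":0,"rz":0}
    - {"x":0,"y":1.5,"z":134,"rx":0,"ry":0,"rz":0}
    - {"x":0,"y":1.5,"z":134,"rx":0,"ry":0,"rz":0}
    - {"x":0,"y":1.5,"z":134,"rx":0,"ry":0,"rz":0}

```text
time: 4.3
tool_pos: [0.5033, 0.3238, 0.1598]
tool_rot: [3.14, 0.003, 3.092]
contact_force: [-0.4, 0.7, -0.3]
opening: 0.0599
grip_force: 0.0
```

Emit:
arm_command:
  series:
    - {"x":0,"y":0,"z":0,"rx":0,"ry":0,"rz":0}
    - {"x":0,"y":0,"z":0,"rx":0,"ry":0,"rz":0}
    - {"x":0,"y":0,"z":0,"rx":0,"ry":0,"rz":0}
    - {"x":0,"y":0,"z":0,"rx":0,"ry":0,"rz":0}
    - {"x":0,"y":0,"z":0,"rx":0,"ry":0,"rz":0}
    - {"x":0,"y":0,"z":0,"rx":0,"ry":0,"rz":0}
    - {"x":0,"y":0,"z":0,"rx":0,"ry":0,"rz":0}
    - {"x":0,"y":0,"z":0,"rx":0,"ry":0,"rz":0}
  hand: 10
  squeeze: 50

```text
time: 5.1
tool_pos: [0.5026, 0.3233, 0.1582]
tool_rot: [-3.141, -0.0, 3.093]
contact_force: [-0.3, -1.6, 0.6]
opening: 0.0177
grip_force: 50.0
```

```bash
cat >> h.py <<'E'
from scipy.spatial.transform import Rotation as Ro
def rodm(n=1,cams=('side','wrist')):
    """rod place along the tray, from the gripper pose and the rod mask's centroid, several cameras"""
    for _ in range(n):
        s=observe();R=Ro.from_euler('xyz',s['tool_rot']).as_matrix();P=np.array(s['tool_pos'])
        out=[]
        for c in cams:
            p=read_camera(c)
            for d in mark_of(p,'rod_mid')[:1]:
                l=R.T@(np.array(d['point'])-P); out.append((c,round(l[1]*1000,1),round(l[2]*1000,1),d['confidence']))
        print(round(s['time'],2),P.round(4),s['tool_rot'].round(4),out)
E
python3 - <<'E'
from h import *
s=observe();print(s['opening'],s['grip_force'])
rodm(1,('side','scene','wrist'))
E
```

```text
0.017682448277095062 49.99962329864502
5.1 [0.5026 0.3233 0.1582] [-3.1412 -0.      3.0926] [('side', np.float64(76.6), np.float64(124.0), 0.95), ('scene', np.float64(75.3), np.float64(119.0), 0.89), ('wrist', np.float64(79.8), np.float64(122.1), 0.6)]
```

Emit:
arm_command:
  series:
    - {"x":0,"y":0,"z":-1,"rx":0,"ry":0,"rz":0}
    - {"x":0,"y":0,"z":-4,"rx":-0.1,"ry":0,"rz":0}
    - {"x":0,"y":0,"z":-9,"rx":-0.3,"ry":0,"rz":0}
    - {"x":0,"y":0,"z":-16,"rx":-0.4,"ry":0,"rz":0}
    - {"x":0,"y":0,"z":-24,"rx":-0.4,"ry":0,"rz":0}
    - {"x":0,"y":0,"z":-31,"rx":-0.4,"ry":0,"rz":0}
    - {"x":0,"y":0,"z":-36,"rx":-0.4,"ry":0,"rz":0}
    - {"x":0,"y":0,"z":-39,"rx":-0.4,"ry":0,"rz":0}
    - {"x":0,"y":0,"z":-40,"rx":-0.4,"ry":0,"rz":0}

```text
time: 6.3
tool_pos: [0.5026, 0.3236, 0.1987]
tool_rot: [3.134, 0.001, 3.093]
contact_force: [0.4, 0.1, -7.2]
opening: 0.0178
grip_force: 50.0
```

```bash
python3 - <<'E'
from h import *
rodm(2)
E
```

```text
6.3 [0.5026 0.3236 0.1987] [3.1343e+00 6.0000e-04 3.0927e+00] [('side', np.float64(71.2), np.float64(121.8), 0.66), ('wrist', np.float64(68.5), np.float64(122.3), 0.83)]
6.5 [0.5024 0.3234 0.1979] [ 3.1350e+00 -5.0000e-04  3.0927e+00] [('side', np.float64(65.0), np.float64(119.5), 0.95), ('wrist', np.float64(62.4), np.float64(124.0), 0.62)]
```

Emit:
arm_command:
  series:
    - {"x":0,"y":0,"z":-2,"rx":0,"ry":0,"rz":0}
    - {"x":0,"y":0,"z":-6,"rx":0,"ry":0,"rz":0}
    - {"x":0,"y":0,"z":-12,"rx":0,"ry":0,"rz":0}
    - {"x":0,"y":0,"z":-20,"rx":0.2,"ry":0,"rz":0}
    - {"x":0,"y":0,"z":-30,"rx":0.4,"ry":0,"rz":0}
    - {"x":0,"y":0,"z":-40,"rx":0.4,"ry":0,"rz":0}

```text
time: 7.3
tool_pos: [0.5027, 0.3233, 0.2395]
tool_rot: [3.141, 0.001, 3.093]
contact_force: [-0.0, -0.2, -6.8]
opening: 0.0178
grip_force: 50.0
```

```bash
python3 - <<'E'
from h import *
rodm(2)
E
```

```text
7.3 [0.5027 0.3233 0.2395] [3.1414e+00 7.0000e-04 3.0928e+00] [('side', np.float64(33.3), np.float64(121.7), 0.85), ('wrist', np.float64(31.9), np.float64(122.6), 0.91)]
7.5 [0.5026 0.3233 0.2387] [3.1411e+00 9.0000e-04 3.0927e+00] [('side', np.float64(29.4), np.float64(122.5), 0.78), ('wrist', np.float64(20.7), np.float64(125.9), 0.65)]
```

Emit:
arm_command:
  series:
    - {"x":0,"y":0,"z":-4,"rx":0.2,"ry":0,"rz":0}
    - {"x":0,"y":0,"z":-10,"rx":0.2,"ry":0,"rz":0}
    - {"x":0,"y":0,"z":-18,"rx":0.2,"ry":0,"rz":0}
    - {"x":0,"y":0,"z":-26,"rx":0.2,"ry":0,"rz":0}
    - {"x":0,"y":0,"z":-33,"rx":0,"ry":0,"rz":0}
    - {"x":0,"y":0,"z":-38,"rx":0,"ry":0,"rz":0}
    - {"x":0,"y":0,"z":-40,"rx":0,"ry":0,"rz":0}

```text
time: 8.4
tool_pos: [0.5028, 0.3233, 0.2792]
tool_rot: [3.141, 0.001, 3.093]
contact_force: [0.1, 0.0, -6.9]
opening: 0.0177
grip_force: 50.0
```

```bash
python3 - <<'E'
from h import *
rodm(3)
E
```

```text
8.4 [0.5028 0.3233 0.2792] [3.1410e+00 1.3000e-03 3.0927e+00] [('side', np.float64(10.0), np.float64(121.5), 0.85), ('wrist', np.float64(10.4), np.float64(123.0), 0.91)]
8.6 [0.5024 0.3232 0.2779] [-3.1413e+00 -4.0000e-04  3.0927e+00] [('side', np.float64(9.3), np.float64(121.9), 0.8), ('wrist', np.float64(10.6), np.float64(122.8), 0.85)]
8.8 [0.5025 0.3232 0.2779] [-3.1413e+00 -5.0000e-04  3.0927e+00] [('side', np.float64(-329.0), np.float64(275.2), 0.22), ('wrist', np.float64(10.7), np.float64(123.9), 0.93)]
```

Rod at rest 10 mm from the middle, and the tray is 120 mm up. I carry in two gentle legs, using tilt to compensate for the acceleration.

Emit:
arm_command:
  series:
    - {"x":0,"y":-0.2,"z":0,"rx":-0.1,"ry":0,"rz":0}
    - {"x":0,"y":-0.8,"z":0,"rx":-0.2,"ry":0,"rz":0}
    - {"x":-0.1,"y":-1.8,"z":0,"rx":-0.2,"ry":0,"rz":0}
    - {"x":-0.2,"y":-3.2,"z":0,"rx":-0.2,"ry":0,"rz":0}
    - {"x":-0.3,"y":-5.1,"z":0,"rx":-0.2,"ry":0,"rz":0}
    - {"x":-0.4,"y":-7.3,"z":0,"rx":-0.2,"ry":0,"rz":0}
    - {"x":-0.6,"y":-9.9,"z":0,"rx":-0.2,"ry":0,"rz":0}
    - {"x":-0.8,"y":-13,"z":0,"rx":-0.2,"ry":0,"rz":0}
    - {"x":-1,"y":-16.4,"z":0,"rx":-0.2,"ry":0,"rz":0}
    - {"x":-1.2,"y":-20.2,"z":0,"rx":-0.2,"ry":0,"rz":0}
    - {"x":-1.4,"y":-24.5,"z":0,"rx":-0.2,"ry":0,"rz":0}
    - {"x":-1.7,"y":-29.2,"z":0,"rx":-0.2,"ry":0,"rz":0}
    - {"x":-2,"y":-34.2,"z":0,"rx":-0.2,"ry":0,"rz":0}
    - {"x":-2.3,"y":-39.7,"z":0,"rx":-0.2,"ry":0,"rz":0}
    - {"x":-2.6,"y":-45.6,"z":0,"rx":-0.2,"ry":0,"rz":0}
    - {"x":-3,"y":-51.8,"z":0,"rx":-0.2,"ry":0,"rz":0}
    - {"x":-3.4,"y":-58.5,"z":0,"rx":-0.2,"ry":0,"rz":0}
    - {"x":-3.8,"y":-65.6,"z":0,"rx":-0.2,"ry":0,"rz":0}
    - {"x":-4.2,"y":-73.1,"z":0,"rx":-0.1,"ry":0,"rz":0}
    - {"x":-4.7,"y":-81,"z":0,"rx":0,"ry":0,"rz":0}

```text
time: 11.0
tool_pos: [0.5033, 0.2414, 0.2783]
tool_rot: [-3.141, 0.0, 3.093]
contact_force: [0.0, 0.1, -7.8]
opening: 0.0174
grip_force: 50.0
```

Emit:
arm_command:
  series:
    - {"x":-0.5,"y":-8.1,"z":0,"rx":0,"ry":0,"rz":0}
    - {"x":-0.9,"y":-16.2,"z":0,"rx":0,"ry":0,"rz":-0.1}
    - {"x":-1.4,"y":-24.3,"z":0,"rx":0,"ry":0,"rz":-0.3}
    - {"x":-1.9,"y":-32.4,"z":0,"rx":0,"ry":0,"rz":-0.6}
    - {"x":-2.3,"y":-40.5,"z":0,"rx":0,"ry":0,"rz":-0.9}
    - {"x":-2.8,"y":-48.6,"z":0,"rx":0,"ry":0,"rz":-1.2}
    - {"x":-3.3,"y":-56.7,"z":0,"rx":0,"ry":0,"rz":-1.5}
    - {"x":-3.8,"y":-64.8,"z":0,"rx":0,"ry":0,"rz":-1.8}
    - {"x":-4.2,"y":-72.9,"z":0,"rx":0,"ry":0,"rz":-2.1}
    - {"x":-4.7,"y":-81,"z":0,"rx":0,"ry":0,"rz":-2.4}
    - {"x":-5.2,"y":-89.1,"z":0,"rx":0,"ry":0,"rz":-2.7}
    - {"x":-5.6,"y":-97.2,"z":0,"rx":0,"ry":0,"rz":-3}
    - {"x":-6.1,"y":-105.3,"z":0,"rx":0,"ry":0,"rz":-3.3}
    - {"x":-6.6,"y":-113.4,"z":0,"rx":0,"ry":0,"rz":-3.6}
    - {"x":-7,"y":-121.5,"z":0,"rx":0,"ry":0,"rz":-3.9}
    - {"x":-7.5,"y":-129.6,"z":0,"rx":0,"ry":0,"rz":-4.2}
    - {"x":-8,"y":-137.7,"z":0,"rx":0,"ry":0,"rz":-4.5}
    - {"x":-8.5,"y":-145.8,"z":0,"rx":0,"ry":0,"rz":-4.8}
    - {"x":-8.9,"y":-153.9,"z":0,"rx":0,"ry":0,"rz":-4.9}
    - {"x":-9.4,"y":-162,"z":0,"rx":0,"ry":0,"rz":-5}

```text
time: 13.0
tool_pos: [0.5048, 0.0792, 0.2783]
tool_rot: [-3.142, 0.0, -3.103]
contact_force: [0.3, -0.2, -7.5]
opening: 0.0178
grip_force: 50.0
```

Emit:
arm_command:
  series:
    - {"x":-1.2,"y":-7.9,"z":0,"rx":0.1,"ry":0,"rz":0}
    - {"x":-2.2,"y":-15.4,"z":0,"rx":0.2,"ry":0,"rz":0}
    - {"x":-3.2,"y":-22.5,"z":0,"rx":0.2,"ry":0,"rz":0}
    - {"x":-4.2,"y":-29.2,"z":0,"rx":0.2,"ry":0,"rz":0}
    - {"x":-5.1,"y":-35.4,"z":0,"rx":0.2,"ry":0,"rz":0}
    - {"x":-6,"y":-41.3,"z":0,"rx":0.2,"ry":0,"rz":0}
    - {"x":-6.8,"y":-46.8,"z":0,"rx":0.2,"ry":0,"rz":0}
    - {"x":-7.5,"y":-51.8,"z":0,"rx":0.2,"ry":0,"rz":0}
    - {"x":-8.2,"y":-56.5,"z":0,"rx":0.2,"ry":0,"rz":0}
    - {"x":-8.8,"y":-60.8,"z":0,"rx":0.2,"ry":0,"rz":0}
    - {"x":-9.4,"y":-64.6,"z":0,"rx":0.2,"ry":0,"rz":0}
    - {"x":-9.8,"y":-68,"z":0,"rx":0.2,"ry":0,"rz":0}
    - {"x":-10.3,"y":-71.1,"z":0,"rx":0.2,"ry":0,"rz":0}
    - {"x":-10.6,"y":-73.7,"z":0,"rx":0.2,"ry":0,"rz":0}
    - {"x":-10.9,"y":-75.9,"z":0,"rx":0.2,"ry":0,"rz":0}
    - {"x":-11.2,"y":-77.8,"z":0,"rx":0.2,"ry":0,"rz":0}
    - {"x":-11.4,"y":-79.2,"z":0,"rx":0.2,"ry":0,"rz":0}
    - {"x":-11.6,"y":-80.2,"z":0,"rx":0.2,"ry":0,"rz":0}
    - {"x":-11.7,"y":-80.8,"z":0,"rx":0.1,"ry":0,"rz":0}
    - {"x":-11.7,"y":-81,"z":0,"rx":0,"ry":0,"rz":0}

```text
time: 15.0
tool_pos: [0.5196, -0.0006, 0.2782]
tool_rot: [3.141, 0.0, -3.103]
contact_force: [-0.0, 0.5, -7.7]
opening: 0.0178
grip_force: 50.0
```

```bash
python3 - <<'E'
from h import *
rodm(2)
E
```

```text
15.0 [ 0.5196 -0.0006  0.2782] [ 3.1414e+00  1.0000e-04 -3.1031e+00] [('side', np.float64(8.5), np.float64(120.6), 0.82), ('wrist', np.float64(9.9), np.float64(122.1), 0.64)]
15.2 [ 0.5196 -0.0006  0.2782] [ 3.1416  0.     -3.1032] [('side', np.float64(5.7), np.float64(121.4), 0.56), ('wrist', np.float64(10.7), np.float64(121.5), 0.61)]
```

Emit:
arm_command:
  series:
    - {"x":0,"y":-0.2,"z":0,"rx":-0.1,"ry":0,"rz":0}
    - {"x":0.1,"y":-0.8,"z":0,"rx":-0.2,"ry":0,"rz":0}
    - {"x":0.1,"y":-1.8,"z":0,"rx":-0.2,"ry":0,"rz":0}
    - {"x":0.2,"y":-3.2,"z":0,"rx":-0.2,"ry":0,"rz":0}
    - {"x":0.4,"y":-5.1,"z":0,"rx":-0.2,"ry":0,"rz":0}
    - {"x":0.5,"y":-7.3,"z":0,"rx":-0.2,"ry":0,"rz":0}
    - {"x":0.7,"y":-9.9,"z":0,"rx":-0.2,"ry":0,"rz":0}
    - {"x":1,"y":-13,"z":0,"rx":-0.2,"ry":0,"rz":0}
    - {"x":1.2,"y":-16.4,"z":0,"rx":-0.2,"ry":0,"rz":0}
    - {"x":1.5,"y":-20.2,"z":0,"rx":-0.2,"ry":0,"rz":0}
    - {"x":1.8,"y":-24.5,"z":0,"rx":-0.2,"ry":0,"rz":0}
    - {"x":2.2,"y":-29.2,"z":0,"rx":-0.2,"ry":0,"rz":0}
    - {"x":2.5,"y":-34.2,"z":0,"rx":-0.2,"ry":0,"rz":0}
    - {"x":2.9,"y":-39.7,"z":0,"rx":-0.2,"ry":0,"rz":0}
    - {"x":3.4,"y":-45.6,"z":0,"rx":-0.2,"ry":0,"rz":0}
    - {"x":3.8,"y":-51.8,"z":0,"rx":-0.2,"ry":0,"rz":0}
    - {"x":4.3,"y":-58.5,"z":0,"rx":-0.2,"ry":0,"rz":0}
    - {"x":4.9,"y":-65.6,"z":0,"rx":-0.2,"ry":0,"rz":0}
    - {"x":5.4,"y":-73.1,"z":0,"rx":-0.1,"ry":0,"rz":0}
    - {"x":6,"y":-81,"z":0,"rx":0,"ry":0,"rz":0}

```text
time: 17.4
tool_pos: [0.5167, -0.0825, 0.2782]
tool_rot: [-3.141, 0.0, -3.103]
contact_force: [-0.5, 0.2, -7.6]
opening: 0.0175
grip_force: 50.0
```

Emit:
arm_command:
  series:
    - {"x":0.6,"y":-8.1,"z":0,"rx":0,"ry":0,"rz":0}
    - {"x":1.2,"y":-16.2,"z":0,"rx":0,"ry":0,"rz":-0.1}
    - {"x":1.8,"y":-24.3,"z":0,"rx":0,"ry":0,"rz":-0.3}
    - {"x":2.4,"y":-32.4,"z":0,"rx":0,"ry":0,"rz":-0.6}
    - {"x":3,"y":-40.5,"z":0,"rx":0,"ry":0,"rz":-0.9}
    - {"x":3.6,"y":-48.6,"z":0,"rx":0,"ry":0,"rz":-1.2}
    - {"x":4.2,"y":-56.7,"z":0,"rx":0,"ry":0,"rz":-1.5}
    - {"x":4.8,"y":-64.8,"z":0,"rx":0,"ry":0,"rz":-1.8}
    - {"x":5.4,"y":-72.9,"z":0,"rx":0,"ry":0,"rz":-2.1}
    - {"x":6,"y":-81,"z":0,"rx":0,"ry":0,"rz":-2.4}
    - {"x":6.6,"y":-89.1,"z":0,"rx":0,"ry":0,"rz":-2.7}
    - {"x":7.2,"y":-97.2,"z":0,"rx":0,"ry":0,"rz":-3}
    - {"x":7.8,"y":-105.3,"z":0,"rx":0,"ry":0,"rz":-3.3}
    - {"x":8.4,"y":-113.4,"z":0,"rx":0,"ry":0,"rz":-3.6}
    - {"x":9,"y":-121.5,"z":0,"rx":0,"ry":0,"rz":-3.9}
    - {"x":9.6,"y":-129.6,"z":0,"rx":0,"ry":0,"rz":-4.2}
    - {"x":10.2,"y":-137.7,"z":0,"rx":0,"ry":0,"rz":-4.5}
    - {"x":10.8,"y":-145.8,"z":0,"rx":0,"ry":0,"rz":-4.8}
    - {"x":11.4,"y":-153.9,"z":0,"rx":0,"ry":0,"rz":-4.9}
    - {"x":12,"y":-162,"z":0,"rx":0,"ry":0,"rz":-5}

```text
time: 19.4
tool_pos: [0.5109, -0.2448, 0.2782]
tool_rot: [3.142, 0.0, -3.016]
contact_force: [0.4, -0.1, -8.1]
opening: 0.0176
grip_force: 50.0
```

Emit:
arm_command:
  series:
    - {"x":1.3,"y":-7.9,"z":0,"rx":0.1,"ry":0,"rz":0}
    - {"x":2.5,"y":-15.4,"z":0,"rx":0.2,"ry":0,"rz":0}
    - {"x":3.7,"y":-22.5,"z":0,"rx":0.2,"ry":0,"rz":0}
    - {"x":4.8,"y":-29.2,"z":0,"rx":0.2,"ry":0,"rz":0}
    - {"x":5.8,"y":-35.4,"z":0,"rx":0.2,"ry":0,"rz":0}
    - {"x":6.7,"y":-41.3,"z":0,"rx":0.2,"ry":0,"rz":0}
    - {"x":7.6,"y":-46.8,"z":0,"rx":0.2,"ry":0,"rz":0}
    - {"x":8.4,"y":-51.8,"z":0,"rx":0.2,"ry":0,"rz":0}
    - {"x":9.2,"y":-56.5,"z":0,"rx":0.2,"ry":0,"rz":0}
    - {"x":9.9,"y":-60.8,"z":0,"rx":0.2,"ry":0,"rz":0}
    - {"x":10.5,"y":-64.6,"z":0,"rx":0.2,"ry":0,"rz":0}
    - {"x":11.1,"y":-68,"z":0,"rx":0.2,"ry":0,"rz":0}
    - {"x":11.6,"y":-71.1,"z":0,"rx":0.2,"ry":0,"rz":0}
    - {"x":12,"y":-73.7,"z":0,"rx":0.2,"ry":0,"rz":0}
    - {"x":12.4,"y":-75.9,"z":0,"rx":0.2,"ry":0,"rz":0}
    - {"x":12.7,"y":-77.8,"z":0,"rx":0.2,"ry":0,"rz":0}
    - {"x":12.9,"y":-79.2,"z":0,"rx":0.2,"ry":0,"rz":0}
    - {"x":13.1,"y":-80.2,"z":0,"rx":0.2,"ry":0,"rz":0}
    - {"x":13.2,"y":-80.8,"z":0,"rx":0.1,"ry":0,"rz":0}
    - {"x":13.2,"y":-81,"z":0,"rx":0,"ry":0,"rz":0}

```text
time: 21.4
tool_pos: [0.508, -0.3262, 0.2783]
tool_rot: [3.142, 0.0, -3.016]
contact_force: [0.2, 0.2, -7.1]
opening: 0.0178
grip_force: 50.0
```

```bash
python3 - <<'E'
from h import *
rodm(2,('side','scene','wrist'))
for n in('side','scene'):
    p=read_camera(n); print([d['point'] for d in mark_of(p,'tray')],[d['point'] for d in mark_of(p,'tray_grip')],[d['point'] for d in mark_of(p,'tray_end')])
cv2.imwrite('pics/s3.png',p['pixels'])
E
```

```text
21.4 [ 0.508  -0.3262  0.2783] [ 3.1415e+00  1.0000e-04 -3.0159e+00] [('side', np.float64(8.0), np.float64(121.0), 0.67), ('scene', np.float64(10.0), np.float64(118.7), 0.87), ('wrist', np.float64(8.2), np.float64(124.4), 0.91)]
21.7 [ 0.508  -0.3261  0.2783] [-3.1416e+00  1.0000e-04 -3.0159e+00] [('side', np.float64(9.6), np.float64(122.2), 0.58), ('scene', np.float64(8.1), np.float64(118.7), 0.93), ('wrist', np.float64(10.1), np.float64(121.6), 0.58)]
[[0.5072, -0.3292, 0.1221]] [[0.504, -0.3313, 0.2319]] [[0.4871, -0.1821, 0.1566]]
[[0.5048, -0.3278, 0.1187]] [[0.5031, -0.3281, 0.2292]] [[0.4862, -0.185, 0.1562], [0.5044, -0.3183, 0.159]]
```

View pics/s3.png

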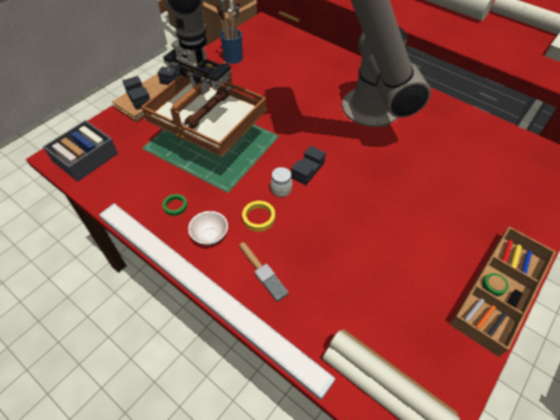

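The picture shows the tray held over the mat around pixel (205,110), with the rod under the handle and the other things in place. I lower it.

Emit:
arm_command:
  series:
    - {"x":0,"y":0,"z":1,"rx":0,"ry":0,"rz":0}
    - {"x":-0.2,"y":0.1,"z":4,"rx":0,"ry":0,"rz":0}
    - {"x":-0.4,"y":0.2,"z":9,"rx":0,"ry":0,"rz":0}
    - {"x":-0.6,"y":0.3,"z":16,"rx":0,"ry":0,"rz":0}
    - {"x":-0.8,"y":0.4,"z":24,"rx":0,"ry":0,"rz":0}
    - {"x":-1,"y":0.5,"z":32,"rx":0,"ry":0,"rz":0}
    - {"x":-1.2,"y":0.6,"z":40,"rx":0,"ry":0,"rz":0}
    - {"x":-1.4,"y":0.7,"z":48,"rx":0,"ry":0,"rz":0}
    - {"x":-1.6,"y":0.8,"z":56,"rx":0,"ry":0,"rz":0}
    - {"x":-1.8,"y":0.9,"z":64,"rx":0,"ry":0,"rz":0}
    - {"x":-2,"y":1,"z":72,"rx":0,"ry":0,"rz":0}
    - {"x":-2,"y":1.1,"z":80,"rx":0,"ry":0,"rz":0}
    - {"x":-2,"y":1.2,"z":87,"rx":0,"ry":0,"rz":0}
    - {"x":-2,"y":1.3,"z":93,"rx":0,"ry":0,"rz":0}
    - {"x":-2,"y":1.4,"z":98,"rx":0,"ry":0,"rz":0}
    - {"x":-2,"y":1.5,"z":102,"rx":0,"ry":0,"rz":0}
    - {"x":-2,"y":1.5,"z":105,"rx":0,"ry":0,"rz":0}
    - {"x":-2,"y":1.5,"z":108,"rx":0,"ry":0,"rz":0}
    - {"x":-2,"y":1.5,"z":110,"rx":0,"ry":0,"rz":0}
    - {"x":-2,"y":1.5,"z":111,"rx":0,"ry":0,"rz":0}

```text
time: 24.4
tool_pos: [0.5098, -0.3244, 0.1671]
tool_rot: [3.142, 0.0, -3.016]
contact_force: [0.4, -0.3, -7.2]
opening: 0.0175
grip_force: 50.0
```

Emit:
arm_command:
  series:
    - {"x":0,"y":0,"z":0.5,"rx":0,"ry":0,"rz":0}
    - {"x":0,"y":0,"z":1,"rx":0,"ry":0,"rz":0}
    - {"x":0,"y":0,"z":1.5,"rx":0,"ry":0,"rz":0}
    - {"x":0,"y":0,"z":2,"rx":0,"ry":0,"rz":0}
    - {"x":0,"y":0,"z":2.5,"rx":0,"ry":0,"rz":0}
    - {"x":0,"y":0,"z":3,"rx":0,"ry":0,"rz":0}
    - {"x":0,"y":0,"z":3.5,"rx":0,"ry":0,"rz":0}
    - {"x":0,"y":0,"z":4,"rx":0,"ry":0,"rz":0}

```text
time: 25.2
tool_pos: [0.5098, -0.3245, 0.1632]
tool_rot: [-3.142, 0.0, -3.016]
contact_force: [0.2, 0.4, -7.7]
opening: 0.018
grip_force: 50.0
```

```bash
python3 - <<'E'
from h import *
s=observe();print(s['contact_force'],s['torque'])
rodm(1,('side','scene','wrist'))
E
```

```text
[ 0.22031881  0.4318194  -7.6503768 ] [ 0.09460793 -0.04603616  0.00910007]
25.2 [ 0.5098 -0.3245  0.1632] [-3.1415e+00  1.0000e-04 -3.0159e+00] [('side', np.float64(9.4), np.float64(123.1), 0.82), ('scene', np.float64(7.9), np.float64(116.3), 0.68), ('wrist', np.float64(9.9), np.float64(124.3), 0.6)]
```

Not in contact yet, so I go down in small steps.

Emit:
arm_command:
  series:
    - {"x":0,"y":0,"z":0.3,"rx":0,"ry":0,"rz":0}
    - {"x":0,"y":0,"z":0.6,"rx":0,"ry":0,"rz":0}
    - {"x":0,"y":0,"z":0.9,"rx":0,"ry":0,"rz":0}
    - {"x":0,"y":0,"z":1.2,"rx":0,"ry":0,"rz":0}
    - {"x":0,"y":0,"z":1.5,"rx":0,"ry":0,"rz":0}
    - {"x":0,"y":0,"z":1.5,"rx":0,"ry":0,"rz":0}

```text
time: 26.1
tool_pos: [0.5097, -0.3244, 0.1617]
tool_rot: [3.142, -0.0, -3.016]
contact_force: [-0.2, -0.5, -7.6]
opening: 0.0179
grip_force: 50.0
```

Emit:
arm_command:
  series:
    - {"x":0,"y":0,"z":0.2,"rx":0,"ry":0,"rz":0}
    - {"x":0,"y":0,"z":0.4,"rx":0,"ry":0,"rz":0}
    - {"x":0,"y":0,"z":0.4,"rx":0,"ry":0,"rz":0}

```text
time: 26.4
tool_pos: [0.5098, -0.3245, 0.1613]
tool_rot: [-3.142, 0.0, -3.016]
contact_force: [0.3, -0.2, -7.9]
opening: 0.0177
grip_force: 50.0
```

Emit:
arm_command:
  series:
    - {"x":0,"y":0,"z":0.2,"rx":0,"ry":0,"rz":0}
    - {"x":0,"y":0,"z":0.4,"rx":0,"ry":0,"rz":0}
    - {"x":0,"y":0,"z":0.4,"rx":0,"ry":0,"rz":0}

```text
time: 26.7
tool_pos: [0.5098, -0.3244, 0.1612]
tool_rot: [-3.141, 0.0, -3.016]
contact_force: [-0.7, 0.7, -4.0]
opening: 0.0175
grip_force: 50.0
```

Emit:
arm_command:
  series:
    - {"x":0,"y":0,"z":0.2,"rx":0,"ry":0,"rz":0}
    - {"x":0,"y":0,"z":0.3,"rx":0,"ry":0,"rz":0}
    - {"x":0,"y":0,"z":0.3,"rx":0,"ry":0,"rz":0}

```text
time: 27.0
tool_pos: [0.5098, -0.3244, 0.1612]
tool_rot: [-3.141, 0.0, -3.016]
contact_force: [-2.1, 1.4, 0.9]
opening: 0.0178
grip_force: 50.0
```

Emit:
arm_command:
  series:
    - {"x":0,"y":0,"z":0,"rx":0,"ry":0,"rz":0}
    - {"x":0,"y":0,"z":0,"rx":0,"ry":0,"rz":0}
    - {"x":0,"y":0,"z":0,"rx":0,"ry":0,"rz":0}
    - {"x":0,"y":0,"z":0,"rx":0,"ry":0,"rz":0}
    - {"x":0,"y":0,"z":0,"rx":0,"ry":0,"rz":0}
    - {"x":0,"y":0,"z":0,"rx":0,"ry":0,"rz":0}
    - {"x":0,"y":0,"z":-5,"rx":0,"ry":0,"rz":0}
    - {"x":0,"y":0,"z":-20,"rx":0,"ry":0,"rz":0}
    - {"x":0,"y":0,"z":-40,"rx":0,"ry":0,"rz":0}
    - {"x":0,"y":0,"z":-70,"rx":0,"ry":0,"rz":0}
    - {"x":0,"y":0,"z":-100,"rx":0,"ry":0,"rz":0}
    - {"x":0,"y":0,"z":-120,"rx":0,"ry":0,"rz":0}
    - {"x":0,"y":0,"z":-120,"rx":0,"ry":0,"rz":0}
    - {"x":0,"y":0,"z":-120,"rx":0,"ry":0,"rz":0}
  hand: 60

```text
time: 28.4
tool_pos: [0.5097, -0.3243, 0.2806]
tool_rot: [-3.141, 0.0, -3.016]
contact_force: [-0.2, 0.5, -1.0]
opening: 0.0598
grip_force: 0.0
```

```bash
python3 - <<'E'
from h import *
rodm(2,('side','scene','wrist'))
for n in('side','scene'):
    p=read_camera(n); print([d['point'] for d in mark_of(p,'tray')],[d['point'] for d in mark_of(p,'tray_end')])
p=read_camera('wrist');cv2.imwrite('pics/w4.png',p['pixels'])
E
```

```text
28.4 [ 0.5097 -0.3243  0.2806] [-3.1413e+00  3.0000e-04 -3.0159e+00] [('side', np.float64(11.1), np.float64(242.5), 0.59), ('scene', np.float64(9.4), np.float64(238.6), 0.56), ('wrist', np.float64(7.8), np.float64(240.4), 0.84)]
28.7 [ 0.5096 -0.3243  0.2796] [ 3.1403e+00 -1.2000e-03 -3.0160e+00] [('side', np.float64(6.5), np.float64(239.2), 0.9), ('scene', np.float64(9.0), np.float64(236.1), 0.87), ('wrist', np.float64(9.6), np.float64(242.0), 0.56)]
[[0.5083, -0.3249, 0.0061]] [[0.4856, -0.1779, 0.0416]]
[[0.5058, -0.3228, 0.0046]] [[0.4879, -0.1804, 0.0385]]
```

View pics/w4.png

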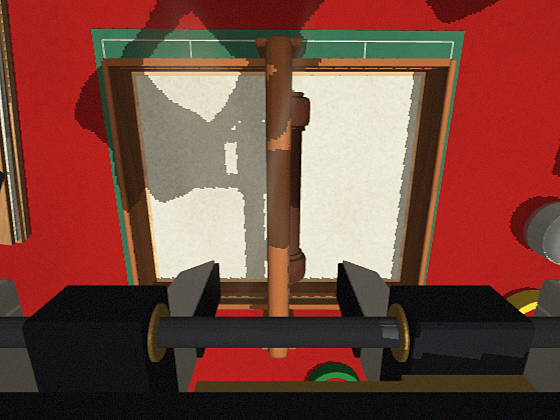

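The tray sits centred and square on the mat, whose edges show evenly at columns 95 and 462. The rod is at rest just beside the handle, at column about 297, and the gripper is clear.

```bash
python3 -c "
from cell import *
print(hand_in())"
```

```text
the job is handed in; nothing more can be done
None
```

The job is handed in: the tray stands centred and lined up on the mat, the rod rests about 9 mm from the middle, the gripper is clear, and nothing else was touched; the hand-in call gave no verdict.

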